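Roll the inlay strips flush

TASK

The five wooden strips of the inlay panel stand proud of their aluminium frame on adhesive pads. Take the wooden twin-drum hand roller by its grip and, pressing steadily down, roll it squarely along the middle of the row from one end to the other without lifting it part-way, so that every strip ends flush; the gripper itself must not touch the panel. Then stand the roller back upright on its drums in the middle of the cork mat and let go.

Things in the scene. Friction and masses are not known exactly. Their poses are not given: they have to be found in the camera images.
- roller_grip (a point): Wooden hand roller, 0.46 kg, standing on its drums. Point: centre of its upright grip block, 70 (x) x 24 (y) x 50 high; grip across the 24. Under the grip a steel frame 112 (x) x 72 (y), its top 25 mm below this point. Two free-turning drums, 36 diameter, 100 long along x, at y = -24 and 24: it rolls along its y. Drum undersides 69 mm below this point. z up. Not the flat-footed press with a like grip.
- panel: Fixed inlay panel: aluminium frame 108 mm (x) by 228 mm (y), rim top 12 mm above the counter, holding five wooden strips in a row along y, each 84 mm (x) by 40 mm (y), centres at y = -82, -41, 0, 41, 82 mm. At the start each stands 5 mm proud (top at 17 mm). Origin: centre of the underside, on the counter; y along the row, z up.
- mat: Fixed square cork mat, 160 by 160 mm, 8 mm thick, on which the roller stands at the start, near its middle. Origin: centre of the underside, on the counter; z up.
- strip1 (a joint): How far strip 1 of the panel (the one at y = -82 mm) has been pressed down, m: 0 standing proud, 0.005 flush with the frame, where it stops. It yields to about 5 N and stays where it is left.
- strip2 (a joint): How far strip 2 of the panel (the one at y = -41 mm) has been pressed down, m: 0 standing proud, 0.005 flush with the frame, where it stops. It yields to about 5 N and stays where it is left.
- strip3 (a joint): How far strip 3 of the panel (the one at y = 0 mm) has been pressed down, m: 0 standing proud, 0.005 flush with the frame, where it stops. It yields to about 5 N and stays where it is left.
- strip4 (a joint): How far strip 4 of the panel (the one at y = 41 mm) has been pressed down, m: 0 standing proud, 0.005 flush with the frame, where it stops. It yields to about 5 N and stays where it is left.
- strip5 (a joint): How far strip 5 of the panel (the one at y = 82 mm) has been pressed down, m: 0 standing proud, 0.005 flush with the frame, where it stops. It yields to about 5 N and stays where it is left.
Not all that is in view belongs to the job. Several things have the shape of the mat; the one meant has the colours described above.

How it is judged:
By the outcome, as a careful person would: the job done as asked, in the order asked, and still so for the second after the job is handed in, with the robot touching nothing.
It also fails if it takes over 64 s, if anything falls off the work surface, if the arm or the gripper's body presses on something with over 40 N, if the wrist force passes 120 N, or if a joint passes its speed limit or range.

ROBOT

A 7-joint arm with a two-finger parallel gripper is mounted at the origin on the work surface. World frame = base frame: x ahead of the robot, y to its left, z up, the work surface at z = 0. Lengths are in m, angles in rad, forces in N, time in s.
With the tool pointing down it reaches from about 0.4 to 0.925 m from the base axis. Payload 4.1 kg.
Tool frame: the origin (TCP) lies on the centre line of the jaws, within the pads' length; the fingertips stand 17 mm ahead of it and the grasp point (between the pads) lies 2 mm behind it (r.nose_length is the distance from the TCP to the fingertips, in m); z points along the fingers, y is the direction in which the jaws open and shut (so a half turn about z gives the same grasp; the last joint's range is limited). The gripper opens to 85 mm and grips with 20 to 120 N. Pads are 22 mm wide; open, the fingers measure 114 mm over their backs; the gripper's body (76 mm by 85 mm) begins 54 mm behind the grasp point. The pads swing forward as they close: fully open they stand 13 mm farther back than shut.
Start: joints at [1.243, 0.398, 0.045, 1.537, -0.019, 1.207, -0.051], TCP at [0.147, -0.633, 0.248] pointing down, gripper open.
Joint ranges: [-2.82, 2.82], [-0.49, 2.23], [-1.37, 1.46], [0, 2.46], [-1.36, 4.5], [0.23, 2], [-2.94, 2.94]. Speed limits (rad/s): [2.57, 2.57, 3.14, 3.14, 3.14, 3.14, 3.14].

INTERFACE

Orientations are given as a unit quaternion [x, y, z, w].
In Python, from workcell import read_state, viewer, ticket, r gives the robot as it stands.
- The arm moves only by the shell command python3 -m crank 'ROWS'. ROWS is JSON, a list of rows, each an object with "jaw": the closure, from -1 (fully open) to 1 (shut); "linear": the shift along the tool's x, y, z each as a share of 80 mm, from -1 to 1, a list of three; "spin": the turn about the tool's z as a share of 2 rad, from -1 to 1. A call has 1 to 8 rows; each row is the pose to reach, as a shift and turn from the pose measured when the call began, along the tool's axes at that moment; what a row does not reach only later rows make up. A row lasts 1/12 s, in which the tool goes at most 41.7 mm and 7.16 degrees, less where a joint would pass 70% of its speed; a pose out of reach is approached as far as the arm can. A call with a number of a shift or a turn outside -1 to 1 is refused whole. A call with a gripper value outside its range is refused whole. The fingers move at their own pace and stop on an object; the grip force is fixed at half the most. Time passes only in rows, so rows that repeat a pose let the fingers close. It gives the time, the measured TCP pose, the force and the opening at its end, in the units of the state.
- read_state(): the state, without advancing time (a new reading comes with each control period).
- viewer.capture(name): name is "scene" or "top"; returns (picture, depth): 480x640x3 uint8, red, green, blue; 480x640 float32, m along the optical axis (not along the pixel's ray), 0 where there is no reading.
- viewer.get_calibration(name): a dict with "fx", "fy", "cx", "cy" (pixels), "dist" ([k1, k2, p1, p2, k3] as OpenCV has them; the pictures are not rectified), "rvec" (rotation vector, rad) and "tvec" (3), from world to camera coordinates, as OpenCV has them. Camera axes: x right, y down, z forward; pixel columns grow to the right and rows downward; lengths in m; the calibration is good to about 2 mm. A picture is of the moment at which its call begins. get_calibration takes no time and is no camera call.
- ticket.job_done(): hands the job in, once; it reports no verdict.
The state is a dict: "time": time; "qpos": joint angles; "dq": joint speeds; "joint_efforts": joint torques, N m; "tcp_pos": TCP position; "eef_rot": TCP orientation; "contact_force": force on the tool from outside, world axes, zero at the start; "ft_torque": the same for the moment, N m; "grip_width": finger opening in m.
Only numpy, scipy, OpenCV 4.12 (cv2) and the standard library are available. Lean on these libraries where they do the work, as an engineer would, in place of code of your own. Each camera call takes 0.05 s, during which the arm holds its last target.

## Working session

There is one attempt and no reset: what is moved stays moved. The work goes in short steps, Python scripts to look and compute and a shell command to move; the robot and the scene stay as the last step left them, time stands still between calls to the robot, and variables do not carry over. Pictures are saved under pics/ and viewed, and the job is handed in when it is done.

```bash
ls; mkdir -p pics
python3 - <<'E'
from workcell import read_state, viewer, ticket, r
import cv2,numpy as np
s=read_state();print(s)
for n in("scene","top"):
    p,d=viewer.capture(n);cv2.imwrite(f"pics/{n}0.png",p[:,:,::-1]);np.savez(f"{n}0.npz",p=p,d=d);print(viewer.get_calibration(n))
E
```

```text
pics
{'time': 0.0, 'qpos': array([ 1.24295652,  0.39915082,  0.04502495,  1.53789249, -0.01871562,
        1.20691434, -0.05070634]), 'dq': array([ 1.83697587e-04,  1.31493652e-05, -7.91729554e-04,  9.04402181e-04,
        1.91300654e-03,  8.79779709e-04, -1.03341471e-03]), 'joint_efforts': array([ 9.15732744e-05, -4.75116420e+01,  1.36490609e+00, -2.54222202e+01,
        1.17188113e-02,  9.52736969e-03, -9.91788454e-06]), 'tcp_pos': array([ 0.14734434, -0.63245048,  0.24728431]), 'eef_rot': array([ 9.93454536e-01,  1.14224082e-01, -1.67792574e-04, -9.57150200e-04]), 'contact_force': array([ 0.20082374, -0.52535728,  0.17420471]), 'ft_torque': array([-0.0071449 , -0.01620387, -0.01910876]), 'grip_width': 0.08543086149043384}
{'fx': 509.59873349287096, 'fy': 509.59873349287096, 'cx': 316.9387271584548, 'cy': 245.49895809802842, 'dist': array([-0.13478092,  0.        ,  0.        ,  0.        ,  0.        ]), 'rvec': array([ 2.00497828,  1.23250586, -0.56944965]), 'tvec': array([-0.13069211, -0.19045844,  1.37923246])}
{'fx': 467.4381234895848, 'fy': 467.4381234895848, 'cx': 328.009726244827, 'cy': 238.5439235687155, 'dist': array([-0.07647709,  0.        ,  0.        ,  0.        ,  0.        ]), 'rvec': array([ 2.12927263, -2.16521192,  0.13053165]), 'tvec': array([-0.04421452,  0.41737258,  1.06329059])}
```

View pics/scene0.png

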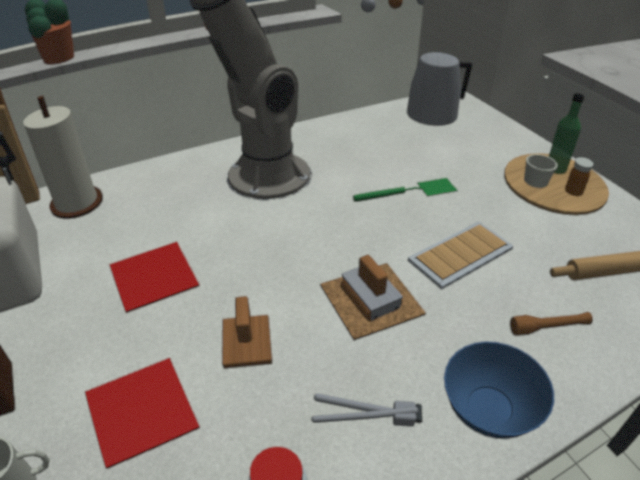

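View pics/top0.png

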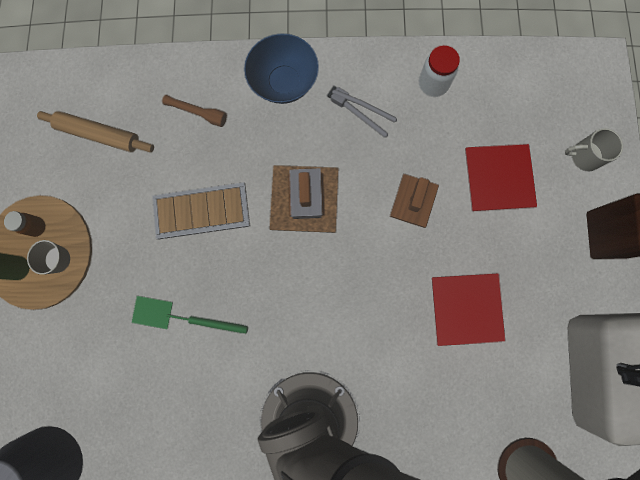

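The top view shows the roller on the cork mat at about (305,190) and the panel at about (201,210). There are two candidates for the tool. At (305,190) a grip stands on a grey steel frame on cork, which fits the roller. At (415,200) the body is flat wood, so that is the press. The mats at (500,177) and (468,310) are red, so the cork one at (305,199) is the one meant.

```bash
cat > h.py <<'E'
import cv2,numpy as np
from workcell import viewer
def cloud(n,d):
    c=viewer.get_calibration(n);K=np.array([[c['fx'],0,c['cx']],[0,c['fy'],c['cy']],[0,0,1]])
    v,u=np.mgrid[:480,:640]
    pt=np.stack([u,v],-1).reshape(-1,1,2).astype(np.float64)
    q=cv2.undistortPoints(pt,K,c['dist']).reshape(480,640,2)
    R=cv2.Rodrigues(c['rvec'])[0]
    X=np.dstack([q*d[...,None],d])
    return (X-c['tvec'])@R
def rect(P):
    (c,s,a)=cv2.minAreaRect((P[:,:2]*1000).astype(np.float32));return np.round(c,1),np.round(s,1),round(a,2)
E
python3 - <<'E'
from h import *
z=np.load('top0.npz');p,d=z['p'],z['d'];W=cloud('top',d)
print(W[215,350],W[260,200],W[199,200],W[199,276])
cv2.imwrite('pics/crop.png',cv2.resize(p[150:250,140:450,::-1],None,fx=2.5,fy=2.5,interpolation=cv2.INTER_CUBIC))
def sel(u0,u1,v0,v1,lo,hi):
    m=np.zeros((480,640),bool);m[v0:v1,u0:u1]=1
    return m&(d>0)&(W[...,2]>lo)&(W[...,2]<hi)
for nm,a in dict(grip=(265,345,160,240,.085,.12),frame=(265,345,160,240,.04,.06),mat=(265,345,160,240,.004,.015),panel=(140,260,175,250,.007,.03),strips=(140,260,175,250,.0148,.03),press=(380,445,170,235,.01,.2)).items():
    m=sel(*a);P=W[m];print(nm,m.sum(),rect(P),P.mean(0).round(4),np.percentile(P[:,2],[5,50,95]).round(4))
c=p.astype(int)
# colours
m=np.zeros((480,640),bool);m[150:250,260:350]=1
mm=m&(c[...,0]-c[...,2]>30)
P=W[mm];print(rect(P))
E
```

```text
[ 0.47626813 -0.10472358  0.00134706] [0.37355883 0.25679771 0.00142583] [0.51845808 0.25426187 0.02116709] [0.51754677 0.07282345 0.0078139 ]
grip 349 (array([522.8,  -1.5]), array([70. , 24.1]), 1.69) [ 0.5217 -0.002   0.1004] [0.096  0.1009 0.1038]
frame 1109 (array([ 5.242e+02, -2.000e-01]), array([114.2,  75.5]), 1.43) [ 0.5192 -0.0024  0.0513] [0.0477 0.0514 0.0548]
mat 2515 (array([518.3,   7.9]), array([188.2, 192.3]), 88.82) [0.5091 0.0085 0.0076] [0.0047 0.0076 0.011 ]
panel 4014 (array([488.2, 265.1]), array([258.2, 152.1]), 88.54) [0.493  0.2555 0.015 ] [0.0093 0.0154 0.0195]
strips 2320 (array([493.5, 255.9]), array([107.6, 228.2]), 6.72) [0.4937 0.2563 0.0171] [0.015  0.0169 0.02  ]
press 1721 (array([ 508.5, -258.7]), array([ 91.1, 111.9]), 70.71) [ 0.5043 -0.2549  0.0333] [0.0122 0.0164 0.0946]
(array([437. ,   9.9]), array([159.3, 323.3]), 87.43)
```

View pics/crop.png

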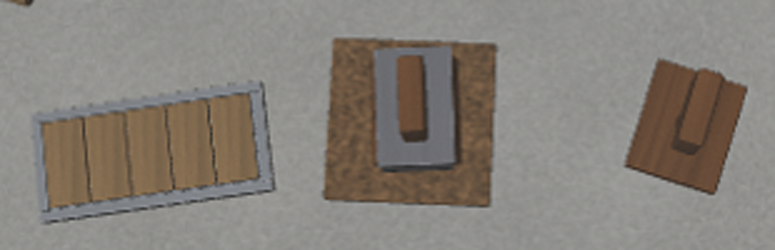

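```bash
cat >> h.py <<'E'
def big(m):
    m=cv2.morphologyEx(m.astype(np.uint8),cv2.MORPH_OPEN,np.ones((3,3)))
    n,l,s,_=cv2.connectedComponentsWithStats(m);return l==1+s[1:,4].argmax()
def win(u0,u1,v0,v1):
    m=np.zeros((480,640),bool);m[v0:v1,u0:u1]=1;return m
def plane(n,z):
    c=viewer.get_calibration(n);o=cloud(n,np.ones((480,640)));R=cv2.Rodrigues(c['rvec'])[0];C=-R.T@c['tvec']
    r=o-C;return C+r*((z-C[2])/r[...,2])[...,None]
E
python3 - <<'E'
from h import *
for n,wm,wp in(('top',(255,355,155,245),(140,260,175,250)),('scene',(310,435,240,345),(395,525,210,295))):
    z=np.load(n+'0.npz');p,d=z['p'].astype(int),z['d'];W=cloud(n,d)
    print(n,'median counter z',np.median(W[350:360,380:420,2]) if n=='top' else np.median(W[330:340,120:210,2]))
    sat=p[...,0]-p[...,2]
    db=cv2.medianBlur(d,5);Wb=cloud(n,db)
    if n=='top':
        m=big(win(*wm)&((sat>22)|(Wb[...,2]>.03)));print('mat',m.sum(),rect(plane(n,.008)[m]))
    m=big(win(*wm)&(Wb[...,2]>.088));print('grip',rect(plane(n,.102)[m]))
    m=big(win(*wm)&(abs(Wb[...,2]-.052)<.012));print('frame',rect(plane(n,.052)[m]))
    m=big(win(*wp)&(sat>30));print('strips',m.sum(),rect(plane(n,.017)[m]))
    m=big(win(*wp)&(Wb[...,2]>.0085));print('panel',rect(plane(n,.012)[m]))
E
```

```text
top median counter z 7.746347174124404e-05
mat 4191 (array([518.5,   5.8]), array([158.2, 159.1]), 86.78)
grip (array([521.4,  -1.9]), array([24.3, 70.4]), 89.63)
frame (array([522.4,  -1.6]), array([113.9,  72.1]), 1.45)
strips 2716 (array([493.2, 257. ]), array([ 83. , 202.5]), 7.09)
panel (array([493.6, 256.7]), array([109.2, 229.7]), 6.76)
scene median counter z 0.0005035390793765852
grip (array([530.8,  -4.3]), array([79.2, 30.5]), 1.83)
frame (array([528.8,  -2.8]), array([120.6,  78.8]), 0.9)
strips 2206 (array([495.7, 257.9]), array([ 83. , 203.1]), 6.97)
panel (array([496.2, 257.4]), array([110.6, 232.2]), 7.22)
```

```bash
cat >> h.py <<'E'
def to(x,y,z,yaw):
    from workcell import read_state
    from scipy.spatial.transform import Rotation as Ro
    s=read_state();R=Ro.from_quat(s['eef_rot']);M=R.as_matrix()
    dy=np.deg2rad(yaw)-np.arctan2(M[1,0],M[0,0]);dy=(dy+np.pi)%(2*np.pi)-np.pi
    print('t',s['time'],'tcp',s['tcp_pos'].round(4),'yaw',np.rad2deg(np.arctan2(M[1,0],M[0,0])).round(2),'tilt',np.rad2deg(M[:2,2]).round(2),'F',s['contact_force'].round(1),'w',round(float(s['grip_width']),4))
    print('share',((M.T@(np.array([x,y,z])-s['tcp_pos']))/.08).round(3),'spin',round(-dy/2,3))
E
python3 -m crank '[{"jaw":-1,"linear":[0.48,-0.5,0],"spin":0},{"jaw":-1,"linear":[0.96,-1,0],"spin":0},{"jaw":-1,"linear":[0.96,-1,0],"spin":0},{"jaw":-1,"linear":[0.96,-1,0],"spin":0}]'
python3 -c "from h import *;to(.5222,-.0018,.2,1.4)"
```

```text
time: 0.43
tcp_pos: [0.2091, -0.5313, 0.247]
eef_rot: [0.993, 0.119, 0.001, -0.003]
contact_force: [1.1, 0.2, 0.3]
grip_width: 0.0852
t 0.4333 tcp [ 0.2091 -0.5313  0.247 ] yaw 13.62 tilt [0.1  0.38] F [1.1 0.2 0.3] w 0.0852
share [ 5.36  -5.508  0.638] spin 0.107
```

```bash
python3 -m crank '[{"jaw":-1,"linear":[0.48,-0.5,0],"spin":0},{"jaw":-1,"linear":[0.97,-1,0],"spin":0},{"jaw":-1,"linear":[0.97,-1,0],"spin":0},{"jaw":-1,"linear":[0.97,-1,0],"spin":0}]'
python3 -m crank '[{"jaw":-1,"linear":[0.48,-0.5,0],"spin":0},{"jaw":-1,"linear":[0.97,-1,0],"spin":0},{"jaw":-1,"linear":[0.97,-1,0],"spin":0},{"jaw":-1,"linear":[0.97,-1,0],"spin":0}]'
python3 -m crank '[{"jaw":-1,"linear":[0.48,-0.5,0],"spin":0},{"jaw":-1,"linear":[0.97,-1,0],"spin":0},{"jaw":-1,"linear":[0.97,-1,0],"spin":0},{"jaw":-1,"linear":[0.97,-1,0],"spin":0}]'
python3 -m crank '[{"jaw":-1,"linear":[0.48,-0.5,0],"spin":0},{"jaw":-1,"linear":[0.97,-1,0],"spin":0},{"jaw":-1,"linear":[0.97,-1,0],"spin":0},{"jaw":-1,"linear":[0.97,-1,0],"spin":0}]'
python3 -c "from h import *;to(.5222,-.0018,.2,1.4)"
```

```text
time: 0.77
tcp_pos: [0.2706, -0.4288, 0.2475]
eef_rot: [0.992, 0.124, 0.002, -0.005]
contact_force: [0.4, -0.3, 0.5]
grip_width: 0.0853
time: 1.1
tcp_pos: [0.3303, -0.3259, 0.2488]
eef_rot: [0.992, 0.129, 0.004, -0.007]
contact_force: [0.0, 0.5, 1.2]
grip_width: 0.0852
time: 1.43
tcp_pos: [0.3887, -0.2224, 0.2508]
eef_rot: [0.991, 0.135, 0.005, -0.008]
contact_force: [0.3, -0.0, -0.1]
grip_width: 0.0853
time: 1.77
tcp_pos: [0.4455, -0.118, 0.2535]
eef_rot: [0.99, 0.14, 0.007, -0.009]
contact_force: [0.4, 0.6, 0.6]
grip_width: 0.0855
t 1.7667 tcp [ 0.4455 -0.118   0.2535] yaw 16.11 tilt [0.61 1.16] F [0.4 0.6 0.6] w 0.0855
share [ 1.313 -1.118  0.708] spin 0.128
```

```bash
python3 -m crank '[{"jaw":-1,"linear":[0.3,-0.3,0.1],"spin":0.05},{"jaw":-1,"linear":[0.6,-0.6,0.2],"spin":0.1},{"jaw":-1,"linear":[0.95,-0.9,0.3],"spin":0.128},{"jaw":-1,"linear":[0.95,-0.9,0.3],"spin":0.128},{"jaw":-1,"linear":[0.95,-0.9,0.3],"spin":0.128},{"jaw":-1,"linear":[0.95,-0.9,0.3],"spin":0.128},{"jaw":-1,"linear":[0.95,-0.9,0.3],"spin":0.128},{"jaw":-1,"linear":[0.95,-0.9,0.3],"spin":0.128}]'
python3 -c "from h import *;to(.5222,-.0018,.15,1.4)"
```

```text
time: 2.43
tcp_pos: [0.4985, -0.0292, 0.232]
eef_rot: [1.0, 0.011, 0.005, -0.01]
contact_force: [-0.6, -0.3, -0.8]
grip_width: 0.0858
t 2.4333 tcp [ 0.4985 -0.0292  0.232 ] yaw 1.29 tilt [0.62 1.11] F [-0.6 -0.3 -0.8] w 0.0858
share [ 0.293 -0.317  1.035] spin -0.001
```

```bash
python3 -m crank '[{"jaw":-1,"linear":[-0.4,0.4,0],"spin":0},{"jaw":-1,"linear":[-0.9,0.9,0],"spin":0}]'
python3 -c "from h import *;to(.5222,-.0018,.15,1.4)"
python3 -m crank '[{"jaw":-1,"linear":[-0.4,0.4,0],"spin":0},{"jaw":-1,"linear":[-0.9,0.9,0],"spin":0}]'
python3 -c "from h import *;to(.5222,-.0018,.15,1.4)"
python3 -m crank '[{"jaw":-1,"linear":[-0.4,0.4,0],"spin":0},{"jaw":-1,"linear":[-0.9,0.9,0],"spin":0}]'
python3 -c "from h import *;to(.5222,-.0018,.15,1.4)"
```

```text
time: 2.6
tcp_pos: [0.4422, -0.0885, 0.2306]
eef_rot: [1.0, 0.013, 0.006, -0.01]
contact_force: [-1.2, -2.1, 0.1]
grip_width: 0.0852
t 2.6 tcp [ 0.4422 -0.0885  0.2306] yaw 1.48 tilt [0.7  1.14] F [-1.2 -2.1  0.1] w 0.0852
share [ 1.015 -1.037  1.041] spin 0.001
time: 2.77
tcp_pos: [0.3828, -0.1509, 0.229]
eef_rot: [1.0, 0.012, 0.007, -0.009]
contact_force: [1.1, -1.4, 0.0]
grip_width: 0.0855
t 2.7667 tcp [ 0.3828 -0.1509  0.229 ] yaw 1.42 tilt [0.75 1.1 ] F [ 1.1 -1.4  0. ] w 0.0855
share [ 1.774 -1.8    1.045] spin 0.0
time: 2.93
tcp_pos: [0.325, -0.2111, 0.2276]
eef_rot: [1.0, 0.012, 0.007, -0.009]
contact_force: [0.2, -0.4, 0.3]
grip_width: 0.0854
t 2.9333 tcp [ 0.325  -0.2111  0.2276] yaw 1.32 tilt [0.83 1.03] F [ 0.2 -0.4  0.3] w 0.0854
share [ 2.51  -2.541  1.052] spin -0.001
```

```bash
python3 -m crank '[{"jaw":-1,"linear":[0.5,-0.5,0],"spin":0},{"jaw":-1,"linear":[0.95,-0.95,0],"spin":0},{"jaw":-1,"linear":[0.95,-0.95,0],"spin":0},{"jaw":-1,"linear":[0.95,-0.95,0],"spin":0},{"jaw":-1,"linear":[0.95,-0.95,0],"spin":0}]'
python3 -m crank '[{"jaw":-1,"linear":[0.5,-0.5,0],"spin":0},{"jaw":-1,"linear":[0.95,-0.95,0],"spin":0},{"jaw":-1,"linear":[0.95,-0.95,0],"spin":0},{"jaw":-1,"linear":[0.95,-0.95,0],"spin":0},{"jaw":-1,"linear":[0.95,-0.95,0],"spin":0}]'
python3 -c "from h import *;to(.5222,-.0018,.15,1.4)"
```

```text
time: 3.35
tcp_pos: [0.3993, -0.1336, 0.2304]
eef_rot: [1.0, 0.012, 0.007, -0.009]
contact_force: [-0.6, 0.0, 0.4]
grip_width: 0.0853
time: 3.77
tcp_pos: [0.4731, -0.0565, 0.2326]
eef_rot: [1.0, 0.012, 0.007, -0.008]
contact_force: [-0.4, 0.2, -0.3]
grip_width: 0.0853
t 3.7667 tcp [ 0.4731 -0.0565  0.2326] yaw 1.41 tilt [0.79 0.97] F [-0.4  0.2 -0.3] w 0.0853
share [ 0.616 -0.651  1.053] spin 0.0
```

```bash
python3 -m crank '[{"jaw":-1,"linear":[0.3,-0.3,0.3],"spin":0},{"jaw":-1,"linear":[0.62,-0.65,0.6],"spin":0},{"jaw":-1,"linear":[0.62,-0.65,0.9],"spin":0},{"jaw":-1,"linear":[0.62,-0.65,0.9],"spin":0},{"jaw":-1,"linear":[0.62,-0.65,0.9],"spin":0},{"jaw":-1,"linear":[0.62,-0.65,0.9],"spin":0}]'
python3 - <<'E'
from h import *
to(.5222,-.0018,.076,1.4)
p,d=viewer.capture('scene');cv2.imwrite('pics/s1.png',cv2.resize(p[180:360,240:480,::-1],None,fx=3,fy=3))
E
```

```text
time: 4.27
tcp_pos: [0.5218, -0.0047, 0.1628]
eef_rot: [1.0, 0.011, 0.007, -0.007]
contact_force: [0.2, -0.4, 0.5]
grip_width: 0.0856
t 4.2667 tcp [ 0.5218 -0.0047  0.1628] yaw 1.21 tilt [0.79 0.86] F [ 0.2 -0.4  0.5] w 0.0856
share [-0.01  -0.02   1.086] spin -0.002
```

View pics/s1.png

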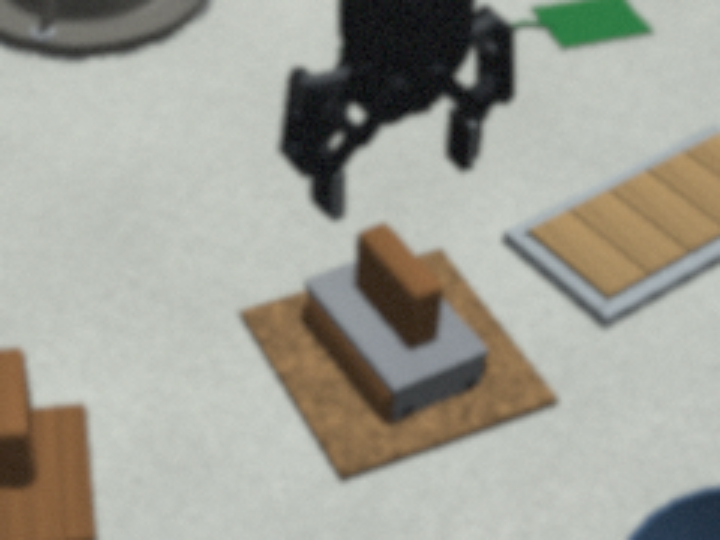

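The gripper is open above the roller, with the fingers on either side of the grip (grip at about (400,285) in the crop). A drum shows below the frame, so this is the roller. Next I lower onto it.

```bash
python3 -m crank '[{"jaw":-1,"linear":[-0.01,-0.03,0.3],"spin":0},{"jaw":-1,"linear":[-0.01,-0.03,0.6],"spin":0},{"jaw":-1,"linear":[-0.01,-0.03,0.8],"spin":0},{"jaw":-1,"linear":[-0.01,-0.03,0.8],"spin":0},{"jaw":-1,"linear":[-0.01,-0.03,0.8],"spin":0}]'
python3 -c "from h import *;to(.5222,-.0018,.076,1.4)"
```

```text
time: 4.73
tcp_pos: [0.5225, -0.0023, 0.1003]
eef_rot: [1.0, 0.01, 0.008, -0.007]
contact_force: [0.7, -0.7, 0.0]
grip_width: 0.0853
t 4.7333 tcp [ 0.5225 -0.0023  0.1003] yaw 1.12 tilt [0.9  0.83] F [ 0.7 -0.7  0. ] w 0.0853
share [-0.009 -0.001  0.304] spin -0.002
```

```bash
python3 -m crank '[{"jaw":-1,"linear":[-0.01,0,0.15],"spin":-0.003},{"jaw":-1,"linear":[-0.01,0,0.3],"spin":-0.003},{"jaw":-1,"linear":[-0.01,0,0.3],"spin":-0.003},{"jaw":-0.3,"linear":[-0.01,0,0.3],"spin":-0.003},{"jaw":0.3,"linear":[-0.01,0,0.3],"spin":-0.003},{"jaw":1,"linear":[-0.01,0,0.3],"spin":-0.003},{"jaw":1,"linear":[-0.01,0,0.3],"spin":-0.003},{"jaw":1,"linear":[-0.01,0,0.3],"spin":-0.003}]'
python3 -m crank '[{"jaw":1,"linear":[0,0,0],"spin":0},{"jaw":1,"linear":[0,0,0],"spin":0},{"jaw":1,"linear":[0,0,0],"spin":0},{"jaw":1,"linear":[0,0,0],"spin":0},{"jaw":1,"linear":[0,0,0],"spin":0},{"jaw":1,"linear":[0,0,0],"spin":0}]'
python3 -c "from h import *;to(.5222,-.0018,.15,1.4)"
```

```text
time: 5.4
tcp_pos: [0.5224, -0.0017, 0.0767]
eef_rot: [1.0, 0.013, 0.008, -0.007]
contact_force: [1.1, 1.2, 0.3]
grip_width: 0.0255
time: 5.9
tcp_pos: [0.5225, -0.0018, 0.0769]
eef_rot: [1.0, 0.013, 0.008, -0.007]
contact_force: [-2.1, -0.9, 6.0]
grip_width: 0.0231
t 5.9 tcp [ 0.5225 -0.0018  0.0769] yaw 1.46 tilt [0.95 0.83] F [-2.1 -0.9  6. ] w 0.0231
share [ 0.012 -0.013 -0.913] spin 0.001
```

```bash
python3 -m crank '[{"jaw":1,"linear":[0,0,-0.2],"spin":0},{"jaw":1,"linear":[0,0,-0.5],"spin":0},{"jaw":1,"linear":[0,0,-0.75],"spin":0},{"jaw":1,"linear":[0,0,-0.75],"spin":-0.025},{"jaw":1,"linear":[0,0,-0.75],"spin":-0.05},{"jaw":1,"linear":[0,0,-0.75],"spin":-0.05},{"jaw":1,"linear":[0,0,-0.75],"spin":-0.05}]'
python3 -c "from h import *;to(.5033,.1816,.13,7)"
```

```text
time: 6.48
tcp_pos: [0.5204, -0.0027, 0.1357]
eef_rot: [0.998, 0.062, 0.008, -0.007]
contact_force: [0.2, 0.0, -5.3]
grip_width: 0.0233
t 6.4833 tcp [ 0.5204 -0.0027  0.1357] yaw 7.12 tilt [0.82 0.85] F [ 0.2  0.  -5.3] w 0.0233
share [ 0.073 -2.311  0.102] spin 0.001
```

```bash
python3 -m crank '[{"jaw":1,"linear":[0,-0.25,0],"spin":0},{"jaw":1,"linear":[0.02,-0.6,0],"spin":0},{"jaw":1,"linear":[0.03,-1,0],"spin":0},{"jaw":1,"linear":[0.03,-1,0],"spin":0},{"jaw":1,"linear":[0.03,-1,0],"spin":0},{"jaw":1,"linear":[0.03,-1,0],"spin":0}]'
python3 -m crank '[{"jaw":1,"linear":[0,-0.25,0],"spin":0},{"jaw":1,"linear":[0.02,-0.6,0],"spin":0},{"jaw":1,"linear":[0.03,-1,0],"spin":0},{"jaw":1,"linear":[0.03,-1,0],"spin":0},{"jaw":1,"linear":[0.03,-1,0],"spin":0},{"jaw":1,"linear":[0.03,-1,0],"spin":0}]'
python3 -c "from h import *;to(.5033,.1816,.1,7)"
```

```text
time: 6.98
tcp_pos: [0.5122, 0.0767, 0.1359]
eef_rot: [0.998, 0.062, 0.007, -0.007]
contact_force: [0.2, -0.0, -4.5]
grip_width: 0.0234
time: 7.48
tcp_pos: [0.5046, 0.1547, 0.1363]
eef_rot: [0.998, 0.061, 0.006, -0.006]
contact_force: [0.0, -0.4, -4.1]
grip_width: 0.0234
t 7.4833 tcp [0.5046 0.1547 0.1363] yaw 7.03 tilt [0.66 0.72] F [ 0.  -0.4 -4.1] w 0.0234
share [ 0.019 -0.331  0.458] spin 0.0
```

Now I go to the start end at z 0.1 and look before pressing.

```bash
python3 -m crank '[{"jaw":1,"linear":[0.01,-0.16,0.2],"spin":0},{"jaw":1,"linear":[0.02,-0.33,0.4],"spin":0},{"jaw":1,"linear":[0.02,-0.33,0.46],"spin":0},{"jaw":1,"linear":[0.02,-0.33,0.46],"spin":0},{"jaw":1,"linear":[0.02,-0.33,0.46],"spin":0},{"jaw":1,"linear":[0.02,-0.33,0.46],"spin":0}]'
python3 - <<'E'
from h import *
to(.5033,.1816,.09,7)
p,d=viewer.capture('scene');cv2.imwrite('pics/s2.png',cv2.resize(p[150:330,330:570,::-1],None,fx=3,fy=3))
p,d=viewer.capture('top');cv2.imwrite('pics/t2.png',cv2.resize(p[140:270,130:330,::-1],None,fx=4,fy=4))
W=cloud('top',cv2.medianBlur(d,5))
m=big(win(190,300,150,270)&(abs(W[...,2]-.0735)<.008)&(p.max(2)>110));print(m.sum(),rect(W[m]))
E
```

```text
time: 7.98
tcp_pos: [0.5043, 0.1799, 0.1004]
eef_rot: [0.998, 0.06, 0.007, -0.005]
contact_force: [0.1, -0.1, -6.2]
grip_width: 0.0233
t 7.9833 tcp [0.5043 0.1799 0.1004] yaw 6.89 tilt [0.72 0.67] F [ 0.1 -0.1 -6.2] w 0.0233
share [-0.011 -0.021  0.13 ] spin -0.001
75 (array([553.9, 161.1]), array([23.8, 19.9]), 88.19)
```

View pics/s2.png

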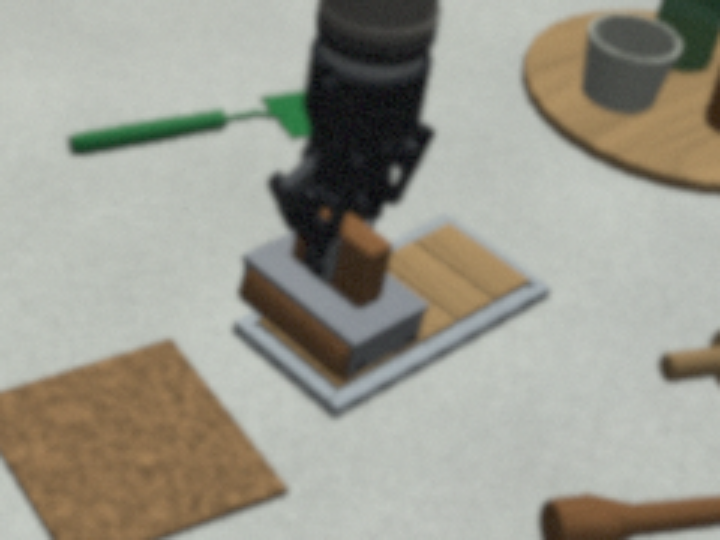

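View pics/t2.png

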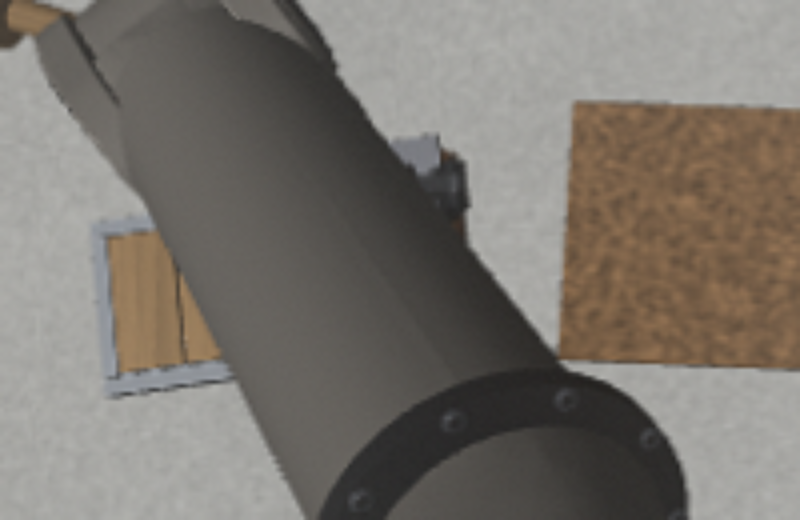

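The roller is held square over the near end strips, with its frame at about (330,300) in the crop. I lower gently.

```bash
python3 -m crank '[{"jaw":1,"linear":[-0.01,-0.02,0.07],"spin":0},{"jaw":1,"linear":[-0.01,-0.02,0.14],"spin":0},{"jaw":1,"linear":[-0.01,-0.02,0.17],"spin":0},{"jaw":1,"linear":[-0.01,-0.02,0.19],"spin":0},{"jaw":1,"linear":[-0.01,-0.02,0.21],"spin":0},{"jaw":1,"linear":[-0.01,-0.02,0.23],"spin":0},{"jaw":1,"linear":[-0.01,-0.02,0.23],"spin":0}]'
python3 -c "from h import *;to(.5033,.1816,.081,7)"
```

```text
time: 8.67
tcp_pos: [0.5029, 0.1826, 0.0827]
eef_rot: [0.998, 0.061, 0.006, -0.006]
contact_force: [-4.5, -1.4, 3.5]
grip_width: 0.0233
t 8.6667 tcp [0.5029 0.1826 0.0827] yaw 6.95 tilt [0.69 0.68] F [-4.5 -1.4  3.5] w 0.0233
share [0.003 0.013 0.022] spin -0.0
```

```bash
python3 -m crank '[{"jaw":1,"linear":[0,0.01,0.02],"spin":0},{"jaw":1,"linear":[0,0.01,0.04],"spin":0},{"jaw":1,"linear":[0,0.01,0.06],"spin":0},{"jaw":1,"linear":[0,0.01,0.06],"spin":0}]'
python3 -c "from h import *;to(.5033,.1816,.081,7)"
```

```text
time: 9.0
tcp_pos: [0.5029, 0.1831, 0.0807]
eef_rot: [0.998, 0.061, 0.006, -0.005]
contact_force: [-9.5, -1.9, 20.2]
grip_width: 0.0234
t 9.0 tcp [0.5029 0.1831 0.0807] yaw 6.98 tilt [0.7  0.65] F [-9.5 -1.9 20.2] w 0.0234
share [ 0.002  0.019 -0.004] spin -0.0
```

```bash
python3 -c "from h import *;to(.4849,.3314,.081,7)"
```

```text
t 9.0 tcp [0.5029 0.1831 0.0807] yaw 6.98 tilt [0.7  0.65] F [-9.5 -1.9 20.2] w 0.0234
share [ 1.000e-03 -1.867e+00  1.400e-02] spin -0.0
```

```bash
python3 -m crank '[{"jaw":1,"linear":[0,-0.02,0.04],"spin":0},{"jaw":1,"linear":[0,-0.08,0.04],"spin":0},{"jaw":1,"linear":[0,-0.14,0.04],"spin":0},{"jaw":1,"linear":[0,-0.2,0.042],"spin":0},{"jaw":1,"linear":[0,-0.26,0.042],"spin":0},{"jaw":1,"linear":[0,-0.32,0.043],"spin":0}]'
python3 -c "from h import *;to(.4849,.3314,.081,7)"
```

```text
time: 9.5
tcp_pos: [0.5, 0.2074, 0.0806]
eef_rot: [0.998, 0.061, 0.006, -0.003]
contact_force: [-10.1, -7.7, 27.0]
grip_width: 0.0234
t 9.5 tcp [0.5    0.2074 0.0806] yaw 6.95 tilt [0.71 0.36] F [-10.1  -7.7  27. ] w 0.0234
share [-0.    -1.562  0.003] spin -0.0
```

```bash
python3 -m crank '[{"jaw":1,"linear":[0,-0.06,0.035],"spin":0},{"jaw":1,"linear":[0,-0.12,0.035],"spin":0},{"jaw":1,"linear":[0,-0.18,0.035],"spin":0},{"jaw":1,"linear":[0,-0.24,0.037],"spin":0},{"jaw":1,"linear":[0,-0.3,0.037],"spin":0},{"jaw":1,"linear":[0,-0.36,0.037],"spin":0},{"jaw":1,"linear":[0,-0.42,0.037],"spin":0}]'
python3 -c "from h import *;to(.4849,.3314,.081,7)"
```

```text
time: 10.08
tcp_pos: [0.4958, 0.2426, 0.0807]
eef_rot: [0.998, 0.061, 0.007, -0.003]
contact_force: [-7.9, -1.3, 18.6]
grip_width: 0.0234
t 10.0833 tcp [0.4958 0.2426 0.0807] yaw 6.98 tilt [0.75 0.4 ] F [-7.9 -1.3 18.6] w 0.0234
share [ 0.    -1.119  0.002] spin -0.0
```

```bash
python3 -m crank '[{"jaw":1,"linear":[0,-0.06,0.038],"spin":0},{"jaw":1,"linear":[0,-0.12,0.038],"spin":0},{"jaw":1,"linear":[0,-0.18,0.038],"spin":0},{"jaw":1,"linear":[0,-0.24,0.04],"spin":0},{"jaw":1,"linear":[0,-0.3,0.04],"spin":0},{"jaw":1,"linear":[0,-0.36,0.04],"spin":0},{"jaw":1,"linear":[0,-0.42,0.04],"spin":0}]'
python3 -c "from h import *;to(.4849,.3314,.081,7)"
python3 -m crank '[{"jaw":1,"linear":[0,-0.06,0.038],"spin":0},{"jaw":1,"linear":[0,-0.12,0.038],"spin":0},{"jaw":1,"linear":[0,-0.18,0.038],"spin":0},{"jaw":1,"linear":[0,-0.24,0.04],"spin":0},{"jaw":1,"linear":[0,-0.3,0.04],"spin":0},{"jaw":1,"linear":[0,-0.36,0.04],"spin":0},{"jaw":1,"linear":[0,-0.42,0.04],"spin":0}]'
python3 -c "from h import *;to(.4849,.3314,.081,7)"
```

```text
time: 10.67
tcp_pos: [0.4914, 0.2782, 0.0807]
eef_rot: [0.998, 0.061, 0.007, -0.004]
contact_force: [-8.2, -1.6, 18.0]
grip_width: 0.023
t 10.6667 tcp [0.4914 0.2782 0.0807] yaw 7.01 tilt [0.81 0.47] F [-8.2 -1.6 18. ] w 0.023
share [ 0.   -0.67  0.  ] spin 0.0
time: 11.25
tcp_pos: [0.4871, 0.3139, 0.0807]
eef_rot: [0.998, 0.062, 0.008, -0.005]
contact_force: [-7.7, -1.5, 17.0]
grip_width: 0.0233
t 11.25 tcp [0.4871 0.3139 0.0807] yaw 7.05 tilt [0.88 0.57] F [-7.7 -1.5 17. ] w 0.0233
share [-0.    -0.22  -0.002] spin 0.0
```

```bash
python3 -m crank '[{"jaw":1,"linear":[0,-0.06,0.038],"spin":0},{"jaw":1,"linear":[0,-0.12,0.038],"spin":0},{"jaw":1,"linear":[0,-0.18,0.038],"spin":0},{"jaw":1,"linear":[0,-0.22,0.04],"spin":0},{"jaw":1,"linear":[0,-0.24,0.04],"spin":0},{"jaw":1,"linear":[0,-0.24,0.04],"spin":0},{"jaw":1,"linear":[0,-0.24,0.045],"spin":0},{"jaw":1,"linear":[0,-0.24,0.045],"spin":0}]'
python3 -c "from h import *;to(.4849,.3314,.081,7)"
```

```text
time: 11.92
tcp_pos: [0.4843, 0.3362, 0.0807]
eef_rot: [0.998, 0.062, 0.009, -0.006]
contact_force: [-6.6, -1.1, 17.5]
grip_width: 0.023
t 11.9167 tcp [0.4843 0.3362 0.0807] yaw 7.1 tilt [0.96 0.77] F [-6.6 -1.1 17.5] w 0.023
share [-0.     0.06  -0.005] spin 0.001
```

```bash
python3 -m crank '[{"jaw":1,"linear":[0,0,-0.15],"spin":0},{"jaw":1,"linear":[0,0,-0.4],"spin":0},{"jaw":1,"linear":[0,0,-0.75],"spin":0},{"jaw":1,"linear":[0,0,-0.75],"spin":0},{"jaw":1,"linear":[0,0,-0.75],"spin":0},{"jaw":1,"linear":[0,0,-0.75],"spin":0}]'
python3 -m crank '[{"jaw":1,"linear":[0,0.3,0],"spin":0},{"jaw":1,"linear":[0,0.6,0],"spin":0},{"jaw":1,"linear":[0,1,0],"spin":0},{"jaw":1,"linear":[0,1,0],"spin":0},{"jaw":1,"linear":[0,1,0],"spin":0},{"jaw":1,"linear":[0,1,0],"spin":0}]'
python3 -m crank '[{"jaw":1,"linear":[0,0.3,0],"spin":0},{"jaw":1,"linear":[0,0.6,0],"spin":0},{"jaw":1,"linear":[0,1,0],"spin":0},{"jaw":1,"linear":[0,1,0],"spin":0},{"jaw":1,"linear":[0,1,0],"spin":0},{"jaw":1,"linear":[0,1,0],"spin":0}]'
python3 -c "from h import *;to(.5185,.0058,.14,0)"
```

```text
time: 12.42
tcp_pos: [0.483, 0.3345, 0.1396]
eef_rot: [0.998, 0.062, 0.008, -0.006]
contact_force: [-0.4, -0.7, -4.7]
grip_width: 0.0234
time: 12.92
tcp_pos: [0.4922, 0.2546, 0.1374]
eef_rot: [0.998, 0.061, 0.007, -0.005]
contact_force: [-0.3, 1.0, -4.8]
grip_width: 0.0234
time: 13.42
tcp_pos: [0.5017, 0.1767, 0.1363]
eef_rot: [0.998, 0.062, 0.007, -0.006]
contact_force: [-0.5, 0.5, -5.5]
grip_width: 0.0235
t 13.4167 tcp [0.5017 0.1767 0.1363] yaw 7.11 tilt [0.73 0.75] F [-0.5  0.5 -5.5] w 0.0235
share [-0.055  2.145 -0.071] spin 0.062
```

```bash
python3 -m crank '[{"jaw":1,"linear":[0,0.3,0],"spin":0},{"jaw":1,"linear":[0,0.6,0],"spin":0},{"jaw":1,"linear":[0,1,0],"spin":0},{"jaw":1,"linear":[0,1,0],"spin":0},{"jaw":1,"linear":[0,1,0],"spin":0},{"jaw":1,"linear":[0,1,0],"spin":0}]'
python3 -m crank '[{"jaw":1,"linear":[0,0.3,0],"spin":0},{"jaw":1,"linear":[0,0.6,0],"spin":0.03},{"jaw":1,"linear":[0,0.95,0],"spin":0.06},{"jaw":1,"linear":[-0.05,1,0],"spin":0.062},{"jaw":1,"linear":[-0.05,1,0],"spin":0.062},{"jaw":1,"linear":[-0.05,1,0],"spin":0.062}]'
python3 - <<'E'
from h import *
to(.5185,.0058,.14,0)
p,d=viewer.capture('scene');cv2.imwrite('pics/s3.png',cv2.resize(p[190:370,300:540,::-1],None,fx=3,fy=3))
p,d=viewer.capture('top');cv2.imwrite('pics/t3.png',cv2.resize(p[140:270,130:350,::-1],None,fx=3.6,fy=3.6))
W=cloud('top',d)
th=np.deg2rad(7);P=W-[.494,.257,0];a=P[...,0]*np.cos(th)+P[...,1]*np.sin(th);b=-P[...,0]*np.sin(th)+P[...,1]*np.cos(th)
for y in(-82,-41,0,41,82):
    m=(abs(a)<.035)&(abs(b-y/1000)<.015)&(d>0)&(W[...,2]<.04);print(y,m.sum(),W[m][:,2].mean().round(4))
for sg in(-1,1):
    m=(abs(a-sg*.048)<.003)&(abs(b)<.1)&(W[...,2]<.04);print('rim',m.sum(),W[m][:,2].mean().round(4))
z0=np.load('top0.npz')['d'];W=cloud('top',z0)
for y in(-82,-41,0,41,82):
    m=(abs(a)<.035)&(abs(b-y/1000)<.015)&(d>0);print(y,'before',W[m][:,2].mean().round(4))
E
```

```text
time: 13.92
tcp_pos: [0.5115, 0.0994, 0.1354]
eef_rot: [0.998, 0.063, 0.007, -0.007]
contact_force: [-0.1, -0.1, -5.5]
grip_width: 0.0238
time: 14.42
tcp_pos: [0.5176, 0.0217, 0.1344]
eef_rot: [1.0, 0.003, 0.007, -0.008]
contact_force: [1.0, 0.3, -5.2]
grip_width: 0.0232
t 14.4167 tcp [0.5176 0.0217 0.1344] yaw 0.28 tilt [0.75 0.93] F [ 1.   0.3 -5.2] w 0.0232
share [ 0.011  0.198 -0.074] spin 0.002
-82 352 0.0114
-41 353 0.0115
0 351 0.0115
41 349 0.0116
82 346 0.0115
rim 202 0.0115
rim 209 0.0111
-82 before 0.0226
-41 before 0.0195
0 before 0.0228
41 before 0.0258
82 before 0.0322
```

View pics/s3.png

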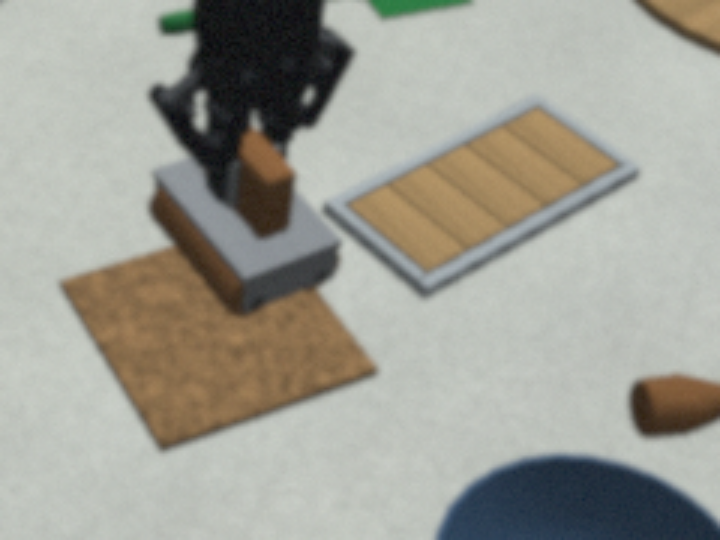

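View pics/t3.png

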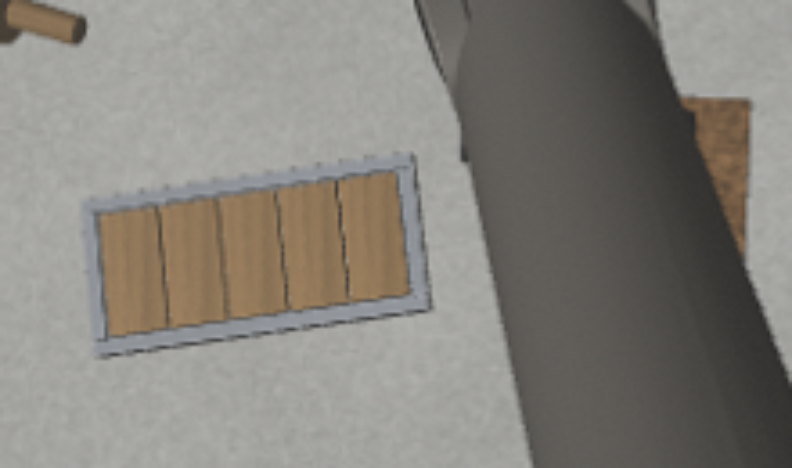

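All five strips measure level with the rim, at 11.4 to 11.6 mm against 11.1 to 11.5 mm. The "before" figures used a mask from the wrong picture and mean nothing. Next I lower the roller onto the mat centre.

```bash
python3 -m crank '[{"jaw":1,"linear":[0.01,0.1,0],"spin":0},{"jaw":1,"linear":[0.01,0.2,0.15],"spin":0},{"jaw":1,"linear":[0.02,0.2,0.35],"spin":0},{"jaw":1,"linear":[0.02,0.2,0.5],"spin":0},{"jaw":1,"linear":[0.02,0.2,0.55],"spin":0},{"jaw":1,"linear":[0.02,0.2,0.55],"spin":0},{"jaw":1,"linear":[0.02,0.2,0.55],"spin":0}]'
python3 -c "from h import *;to(.5185,.0058,.077,0)"
```

```text
time: 15.1
tcp_pos: [0.5201, 0.0074, 0.09]
eef_rot: [1.0, 0.004, 0.007, -0.008]
contact_force: [0.0, -0.9, -4.8]
grip_width: 0.0233
t 15.1 tcp [0.5201 0.0074 0.09  ] yaw 0.4 tilt [0.75 0.96] F [ 0.  -0.9 -4.8] w 0.0233
share [-0.022  0.022  0.162] spin 0.003
```

```bash
python3 -m crank '[{"jaw":1,"linear":[-0.02,0.02,0.04],"spin":0},{"jaw":1,"linear":[-0.02,0.02,0.08],"spin":0},{"jaw":1,"linear":[-0.02,0.02,0.12],"spin":0},{"jaw":1,"linear":[-0.02,0.02,0.14],"spin":0},{"jaw":1,"linear":[-0.02,0.02,0.16],"spin":0},{"jaw":1,"linear":[-0.02,0.02,0.165],"spin":0},{"jaw":1,"linear":[-0.02,0.02,0.165],"spin":0}]'
python3 -c "from h import *;to(.5185,.0058,.077,0)"
```

```text
time: 15.68
tcp_pos: [0.5187, 0.006, 0.0771]
eef_rot: [1.0, 0.004, 0.007, -0.008]
contact_force: [-1.5, -0.1, -1.1]
grip_width: 0.0234
t 15.6833 tcp [0.5187 0.006  0.0771] yaw 0.4 tilt [0.74 0.94] F [-1.5 -0.1 -1.1] w 0.0234
share [-0.002  0.002  0.002] spin 0.004
```

```bash
python3 -m crank '[{"jaw":1,"linear":[0,0,0.01],"spin":0},{"jaw":1,"linear":[0,0,0.01],"spin":0},{"jaw":0.4,"linear":[0,0,0.005],"spin":0},{"jaw":0.3,"linear":[0,0,0],"spin":0},{"jaw":0.2,"linear":[0,0,0],"spin":0},{"jaw":0,"linear":[0,0,0],"spin":0},{"jaw":-0.5,"linear":[0,0,0],"spin":0},{"jaw":-1,"linear":[0,0,0],"spin":0}]'
python3 -m crank '[{"jaw":-1,"linear":[0,0,0],"spin":0},{"jaw":-1,"linear":[0,0,0],"spin":0},{"jaw":-1,"linear":[0,0,0],"spin":0},{"jaw":-1,"linear":[0,0,-0.1],"spin":0},{"jaw":-1,"linear":[0,0,-0.3],"spin":0},{"jaw":-1,"linear":[0,0,-0.6],"spin":0},{"jaw":-1,"linear":[0,0,-1],"spin":0},{"jaw":-1,"linear":[0,0,-1],"spin":0}]'
python3 -m crank '[{"jaw":-1,"linear":[0,0.3,-0.3],"spin":0},{"jaw":-1,"linear":[0,0.6,-0.6],"spin":0},{"jaw":-1,"linear":[0,1,-0.8],"spin":0},{"jaw":-1,"linear":[0,1,-0.8],"spin":0},{"jaw":-1,"linear":[0,1,-0.8],"spin":0}]'
python3 -m crank '[{"jaw":-1,"linear":[0,0.3,0],"spin":0},{"jaw":-1,"linear":[0,0.6,0],"spin":0},{"jaw":-1,"linear":[0,1,0],"spin":0},{"jaw":-1,"linear":[0,1,0],"spin":0},{"jaw":-1,"linear":[0,1,0],"spin":0}]'
python3 -m crank '[{"jaw":-1,"linear":[0,0.3,0],"spin":0},{"jaw":-1,"linear":[0,0.6,0],"spin":0},{"jaw":-1,"linear":[0,1,0],"spin":0},{"jaw":-1,"linear":[0,1,0],"spin":0},{"jaw":-1,"linear":[0,1,0],"spin":0}]'
python3 - <<'E'
from h import *
to(.5185,.0058,.2,0)
p,d=viewer.capture('scene');cv2.imwrite('pics/s4.png',p[:,:,::-1])
p,d=viewer.capture('top');cv2.imwrite('pics/t4.png',p[:,:,::-1])
wm=(255,355,155,245);n='top'
sat=p[...,0].astype(int)-p[...,2];W=cloud(n,cv2.medianBlur(d,5))
m=big(win(*wm)&((sat>22)|(W[...,2]>.03)));print('mat',rect(plane(n,.008)[m]))
m=big(win(*wm)&(W[...,2]>.088));print('grip',rect(plane(n,.102)[m]),np.median(W[m][:,2]))
m=big(win(*wm)&(abs(W[...,2]-.052)<.012));print('frame',rect(plane(n,.052)[m]))
E
```

```text
time: 16.35
tcp_pos: [0.5188, 0.006, 0.0771]
eef_rot: [1.0, 0.004, 0.007, -0.008]
contact_force: [0.5, 0.6, -0.7]
grip_width: 0.0655
time: 17.02
tcp_pos: [0.5218, 0.0052, 0.1632]
eef_rot: [1.0, 0.003, 0.012, -0.008]
contact_force: [0.4, 0.2, 1.0]
grip_width: 0.0856
time: 17.43
tcp_pos: [0.5213, -0.0782, 0.2271]
eef_rot: [1.0, 0.001, 0.013, -0.008]
contact_force: [-0.4, 0.2, -0.9]
grip_width: 0.085
time: 17.85
tcp_pos: [0.5208, -0.1588, 0.225]
eef_rot: [1.0, -0.0, 0.013, -0.008]
contact_force: [-0.0, 0.1, 0.6]
grip_width: 0.0854
time: 18.27
tcp_pos: [0.5207, -0.2384, 0.2229]
eef_rot: [1.0, -0.001, 0.012, -0.009]
contact_force: [-0.3, 0.6, 0.8]
grip_width: 0.0854
t 18.2667 tcp [ 0.5207 -0.2384  0.2229] yaw -0.08 tilt [1.38 0.99] F [-0.3  0.6  0.8] w 0.0854
share [-0.038 -3.048  0.338] spin -0.001
mat (array([518.7,   5.9]), array([158.2, 159.7]), 86.86)
grip (array([517. ,   3.8]), array([22.2, 70.3]), 89.48) 0.10082209898897927
frame (array([518.6,   3.6]), array([ 71.9, 113.9]), 89.81)
```

View pics/s4.png

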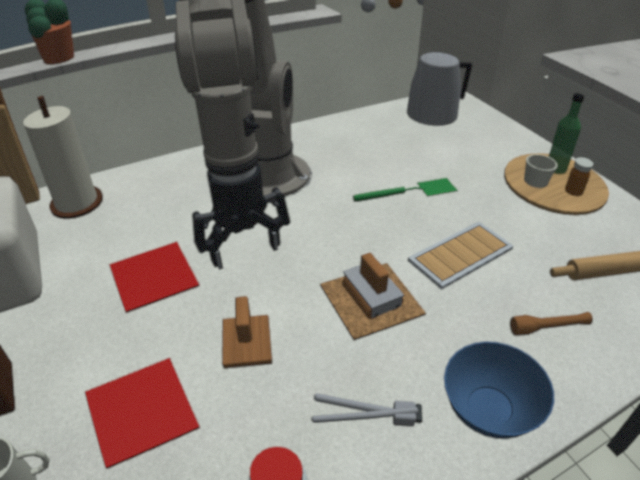

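View pics/t4.png

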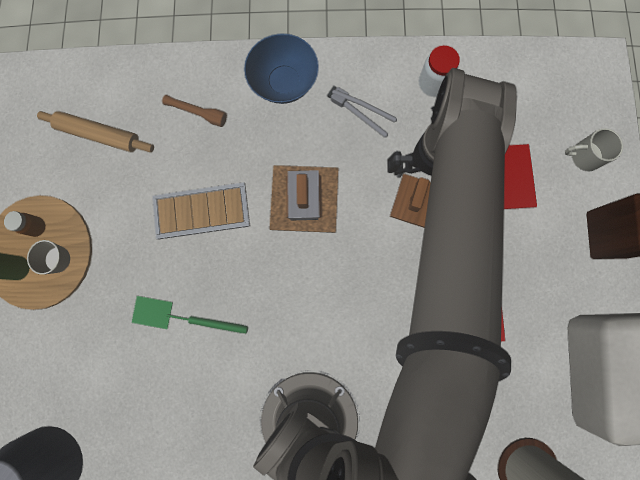

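The roller stands upright on the cork mat, about 2 mm from its middle (top view (303,193)). The gripper is clear of everything, with its tips about 0.1 m above the press. I hand in.

```bash
python3 -c "
from workcell import ticket;print(ticket.job_done())"
```

```text
the job is handed in; nothing more can be done
None
```

The job is done and handed in at about 18 s of the 64 s allowed. I gripped the roller by its grip block and pressed it down onto the near end of the panel. I rolled it along the middle of the row in one unlifted pass. The measured wrist force read 17 to 27 N during the pass. Then I stood the roller back on the cork mat, let go and moved clear.

**Strips:** all five measured level with the rim after the pass, at 11.4 to 11.6 mm against 11.1 to 11.5 mm for the rim.

**Roller:** it stands upright about 2 mm from the mat's centre.

**What went wrong or disagreed:**
- **Tool tilt:** the tool drifted about 1° off vertical during the fast approach, and my attempt to undo it had little effect. The strips still ended level.
- **Comparison heights:** the "before" strip heights in that check came from a faulty mask, so I ignored them.

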